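Load an adhesive cartridge into the cartridge gun

ROBOT

A 6-joint arm with a two-finger parallel gripper is mounted at the origin on the work surface. World frame = base frame: x ahead of the robot, y to its left, z up, the work surface at z = 0. Lengths are in m, angles in rad, forces in N, time in s.
With the tool pointing down it reaches from about 0.425 to 0.95 m from the base axis. Payload 3.5 kg.
Tool frame: the origin (TCP) lies on the centre line of the jaws, within the pads' length; the fingertips stand 8 mm ahead of it and the grasp point (between the pads) lies 11 mm behind it; z points along the fingers, y is the line along which they close (so a half turn about z gives the same grasp; the last joint's range is limited). The gripper opens to 85 mm and grips with 20 to 120 N. Pads are 22 mm wide; open, the fingers measure 114 mm over their backs; the gripper's body (76 mm by 85 mm) begins 54 mm behind the grasp point. The pads swing forward as they close: fully open they stand 13 mm farther back than shut.
Start: joints at [-1.381, 0.286, 1.577, -0, 1.279, -0.15], TCP at [0.225, -0.636, 0.218] pointing down, gripper open.
Joint ranges: [-2.77, 2.77], [-0.9, 2.22], [0.21, 2.48], [-1.53, 4.67], [0.24, 2.81], [-2.84, 2.84]. Speed limits (rad/s): [2.79, 2.79, 3.14, 3.14, 3.14, 3.14].

INTERFACE

Orientations are given as a unit quaternion [x, y, z, w].
In Python, from plant import ctrl gives the robot as it stands. The module is installed in compiled form; this text tells all that it offers.
- The arm moves only by the tool send_rows, never from a script. Its argument "steps" is a list of rows, each a list of 5 numbers: the shift along the tool's x, y, z in m, then the turn about the tool's z in degrees, then the opening, from -1 (shut) to 1 (fully open). A call has 1 to 12 rows; each row is the pose to reach, as a shift and turn from the pose commanded when the call began, along the tool's axes at that moment; what a row does not reach only later rows make up. A row lasts 1/10 s, in which the tool goes at most 50 mm and 8.59 degrees, less where a joint would pass 70% of its speed; a pose out of reach is approached as far as the arm can. A call with a gripper value outside its range is refused whole. The fingers move at their own pace and stop on an object; "squeeze" is the grip in N (left out, the last holds). Time passes only in rows, so rows that repeat a pose let the fingers close. It gives the time, the measured TCP pose, the force, the opening and the grip force at its end, in the units of the state.
- ctrl.get_state(): the state, without advancing time (a new reading comes with each control period).
- ctrl.read_camera(name): name is "scene" or "top"; returns the picture (400x640x3 uint8, red, green, blue); there is no depth.
- ctrl.calibration(name): a dict with "intrinsics" (3x3 intrinsics, pixels), "k1" (the pictures are not rectified: a ray, as slopes to the right and down, at radius r is drawn at 1 + k1 r^2 times it, then the intrinsics apply), "extrinsics" (4x4, takes a point from world to camera coordinates). Camera axes: x right, y up, looking along -z (the intrinsics and any distortion apply to the point x, -y, -z); pixel columns grow to the right and rows downward; lengths in m; the calibration is good to about 2 mm. A picture is of the moment at which its call begins. calibration takes no time and is no camera call.
- ctrl.sign_off(): hands the job in; it is judged then, once.
The state is a dict: "time": time; "qpos": joint angles; "dq": joint speeds; "joint_efforts": joint torques, N m; "eef_pos": TCP position; "tcp_rot": TCP orientation; "contact_force": force on the tool from outside, world axes, zero at the start; "wrist_torque": the same for the moment, N m; "opening": opening from 0.0 (shut) to 1.0 (fully open); "finger_force": force on a finger pad.
Only numpy, scipy, OpenCV 4.12 (cv2) and the standard library are available. Lean on these libraries where they do the work, as an engineer would, in place of code of your own. Each camera call takes 0.05 s, during which the arm holds its last target. There are 200 camera calls.

TASK

Load the gun that is clamped in the vice: lift the cartridge out of its carton, lay it on its side in the gun's cradle with its neck sticking out through the slot at the front, and let go of it. Then push the rod forward until its plate bears on the piston inside the cartridge's back end and the cartridge sits hard up against the front plate. Do not drop the cartridge or let it fall over, and leave the tub, mallet, gouge and foam offcut where they are.

Things in the scene. Friction and masses are not known exactly. Their poses are not given: they have to be found in the camera images.
- cartridge_mid (a point): Centre of the white adhesive cartridge, a stiff tube 50 mm in diameter and 215 mm long without its neck, 0.3 to 0.5 kg. The point is on its axis, 107.5 mm from the back end. Own z runs along the tube from back end to neck. It starts standing on its back end on the carton's floor, neck up. Lying free on the bench it can roll.
- neck_tip (a point): Tip of the cartridge's neck, on the axis, 127.5 mm from cartridge_mid, same axes. The neck is 16 mm in diameter and stands 20 mm out of the flat shoulder of the tube.
- piston (a point): Centre of the grey piston in the cartridge's back end, on the axis, 97.5 mm from cartridge_mid, same axes. It lies 10 mm inside an open rim with a bore 45 mm wide.
- carton: Open-topped cardboard carton, fixed, origin at the centre of its underside. 120 mm along its own x, 168 mm along y, 110 mm high, walls and floor 4 mm; its flaps hang down outside, up to 16 mm from the walls. The cartridge stands loose in it; 109 mm of the tube stand above the walls. The bench between carton and tub, in front of the gun, is free.
- cradle (a point): Where the centre of the fully loaded cartridge comes to lie: on the axis of the gun, fixed, level, open upwards, 160 mm above the bench. Own y is the gun's axis, pointing forward; x level across; z up. The cradle is a round trough, inner radius 26.5 mm, from y = -134.5 to 107.5 mm; its side edges are 24 mm either side and 15 mm below the axis: fingers on the cartridge's sides pass outside them.
- slot (a point): Middle of the slot in the gun's front plate, on the axis, at the plate's inner face (y = 107.5 mm from cradle; same axes). The plate is 4 mm thick, 60 mm wide and rises 10 mm above the axis; the slot is 22 mm wide, open at the top, its bottom 15 mm below the axis. Cheeks 30 mm either side of the axis, also 10 mm above it, run 45 mm back from the plate: no fingers fit there.
- gun: The cartridge gun with the grey bench vice that holds its black grip: fixed, origin on the bench below the back end of the cradle (the back plate), axes as cradle. The vice's jaws are 96 mm high, between y = -90 and 20 mm; it reaches 65 mm to -x (the near side) and, with its screw and bar, 160 mm to +x.
- rod (a joint): Travel of the gun's push rod: 0 = drawn fully back, grows as the rod moves forward (along the cradle's y), up to 0.20 m. It starts at 0 to 0.008. About 4 N of friction hold it where it is left. With the cartridge fully loaded the plate meets the piston at about 0.030.
- plate (a point): Centre of the front face of the rod's round push plate, 40 mm in diameter, on the gun's axis, near the back plate. Same axes as cradle. Between it and the front plate there are 12 to 20 mm more than the cartridge's length.
- rod_end (a point): Middle of the bent-up end of the push rod, behind the gun: the round steel rod, 8 mm in diameter, runs straight back on the gun's axis, and its end is bent straight up. The top is 20 mm above this point, the rod's axis 24 mm below it. Same axes as cradle; it moves with the rod.
- tub: White screw-top tub of filler, 90 mm in diameter, 110 mm high, origin at the centre of its underside. Leave alone.
- mallet: Round wooden carver's mallet standing on its head, 90 mm in diameter, 245 mm high, origin at the centre of its underside. Leave alone.
- gouge: Carving gouge lying on the bench, 250 mm long along its own x, wooden handle to -x, 27 mm high, origin on the bench at about its middle. Leave alone.
- offcut: Block of cream carving foam, 100 by 130 mm, 60 mm high, origin at the centre of its underside. Leave alone.
Things that resemble listed ones, but are neither listed nor needed, are in the scene too. What is shaped like the part that bears cartridge_mid but blue or orange is not meant.

How it is judged:
By the outcome, as a careful person would: the job done as asked, in the order asked, and still so for the second after the job is handed in, with the robot touching nothing.
It also fails if it takes over 64 s, if anything falls off the work surface, if the arm or the gripper's body presses on something with over 40 N, if the wrist force passes 120 N, or if a joint passes its speed limit or range.

## Working session

There is one attempt and no reset: what is moved stays moved. The work goes in short steps, Python scripts to look and compute and a tool call to move; the robot and the scene stay as the last step left them, time stands still between calls to the robot, and variables do not carry over. Pictures are saved under pics/ and viewed, at most 10 in all, crops included, and the job is handed in when it is done.

Besides the shell and the picture viewer there is one more tool, called after "Call:" by a JSON object that holds its "api" and its "payload". send_rows: Moves the arm, as the interface text tells. Its arguments: {"type":"object","properties":{"steps":{"type":"array","items":{"type":"array","items":{"type":"number"}}},"squeeze":{"type":"number"}},"required":["steps"]}

```bash
mkdir -p pics; cat > h.py <<'E'
import numpy as np, cv2
from plant import ctrl
def px(name,P):
    c=ctrl.calibration(name);K=np.array(c["intrinsics"]);E=np.array(c["extrinsics"])
    p=E[:3,:3]@np.array(P,float)+E[:3,3];s=np.array([p[0],-p[1]])/-p[2]
    s=s*(1+c["k1"]*(s@s));return K[:2,:2]@s+K[:2,2]
def ray(name,uv):
    c=ctrl.calibration(name);K=np.array(c["intrinsics"]);E=np.array(c["extrinsics"])
    d=np.linalg.solve(K[:2,:2],np.array(uv,float)-K[:2,2]);s=d.copy()
    for _ in range(20): s=d/(1+c["k1"]*(s@s))
    R=E[:3,:3];v=R.T@np.array([s[0],-s[1],-1]);return -R.T@E[:3,3],v/np.linalg.norm(v)
def onz(name,uv,z):
    o,v=ray(name,uv);return o+v*(z-o[2])/v[2]
def tri(uv1,uv2):
    o1,v1=ray("scene",uv1);o2,v2=ray("top",uv2)
    a=np.linalg.lstsq(np.c_[v1,-v2],o2-o1,rcond=None)[0];p,q=o1+a[0]*v1,o2+a[1]*v2
    return (p+q)/2,np.linalg.norm(p-q)
def snap(name,f):
    im=ctrl.read_camera(name);cv2.imwrite("pics/"+f,im[:,:,::-1]);return im
E
python3 - <<'E'
from h import *
np.set_printoptions(precision=3,suppress=True)
for n in("scene","top"):
    snap(n,n+"0.png");c=ctrl.calibration(n);print(c["intrinsics"],c["k1"],ray(n,(320,200)))
s=ctrl.get_state();print(s)
E
```

```text
[[503.874   0.    318.773]
 [  0.    503.874 199.392]
 [  0.      0.      1.   ]] -0.1099282166712801 (array([ 1.31 , -0.706,  1.456]), array([-0.463,  0.435, -0.772]))
[[446.068   0.    318.501]
 [  0.    446.068 195.45 ]
 [  0.      0.      1.   ]] 0.038626978107131955 (array([0.392, 0.01 , 1.67 ]), array([ 0.067,  0.005, -0.998]))
{'time': 0.1, 'qpos': array([-1.381,  0.287,  1.578,  0.   ,  1.279, -0.15 ]), 'dq': array([ 0.   , -0.001, -0.003, -0.   ,  0.001, -0.   ]), 'joint_efforts': array([  0.001, -40.73 , -29.37 ,  -0.   ,   0.003,   0.   ]), 'eef_pos': array([ 0.225, -0.636,  0.217]), 'tcp_rot': array([ 0.986,  0.169, -0.   , -0.001]), 'contact_force': array([-0.07 , -0.036, -1.129]), 'wrist_torque': array([-0.019,  0.056, -0.048]), 'finger_force': 0.0, 'opening': 0.999785007902755}
```

View pics/scene0.png

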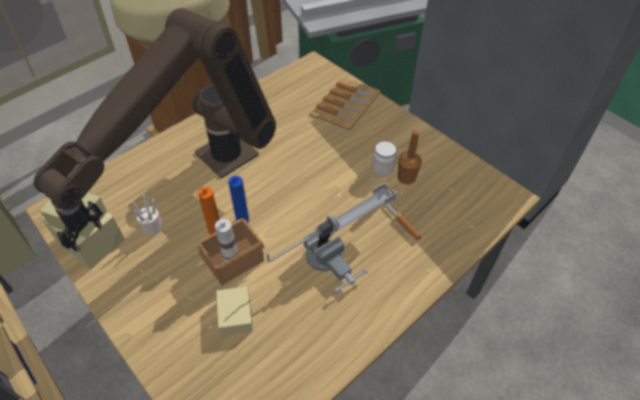

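View pics/top0.png

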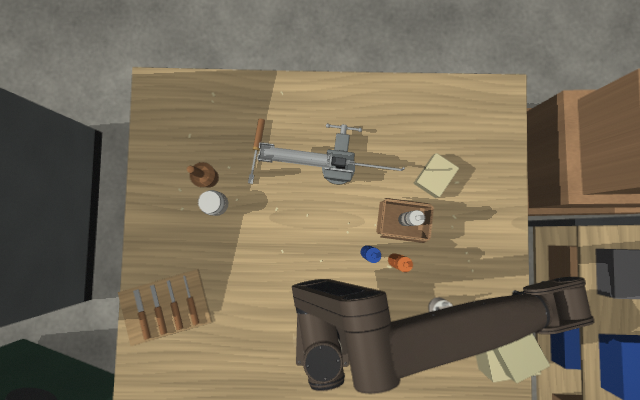

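Candidates: the white tube in the carton (scene 226,238 / top 414,218), the orange tube (208,210 / 400,262), the blue tube (238,198 / 370,254), the white tub (384,158 / 211,203) and the pencil cup (148,220). The white tube with the neck, standing in the carton, fits the description. I'll check it in a close crop.

```bash
python3 - <<'E'
import cv2,numpy as np
s=cv2.imread("pics/scene0.png");t=cv2.imread("pics/top0.png")
r=lambda im,x,y,w,h,k:cv2.resize(im[y:y+h,x:x+w],None,fx=k,fy=k,interpolation=cv2.INTER_CUBIC)
a=r(s,190,180,220,100,3.6); b=r(t,240,120,220,60,3.6)[:,:]; c=np.zeros((0,792,3),np.uint8)
cv2.imwrite("pics/crop1.png",np.vstack([a,b])[:600])
d=r(t,370,190,70,60,6); e=r(s,195,210,62,60,6)
cv2.imwrite("pics/crop2.png",np.hstack([d,e]))
E
```

```text
(no output)
```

View pics/crop1.png

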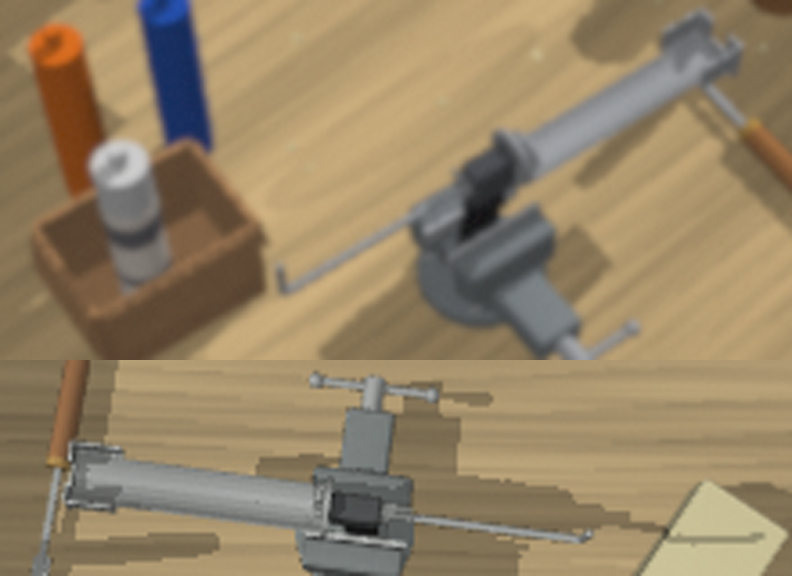

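View pics/crop2.png

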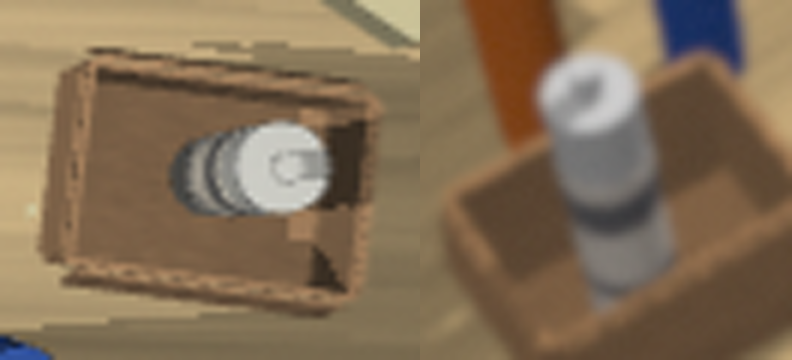

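The crops confirm the choice: the white tube in the carton, with its shoulder disc at about top (417,218) and scene (223,226). The rod end is at top (403,169) and scene (268,254), and the gun's front plate is near top (260,153).

```bash
python3 - <<'E'
from h import *
np.set_printoptions(precision=4,suppress=True)
t=cv2.imread("pics/top0.png");hsv=cv2.cvtColor(t,cv2.COLOR_BGR2HSV)
print("shoulder tri",tri((223.2,225.8),(417.2,218)),"top z.219",onz("top",(417.2,218),.219))
m=((hsv[...,1]<45)&(hsv[...,2]>170)).astype(np.uint8)[190:250,370:440]
c=max(cv2.findContours(m,0,2)[0],key=cv2.contourArea);print("disc",cv2.minEnclosingCircle(c),cv2.boundingRect(c))
print("rodend tri",tri((268.1,254.4),(403.3,169.2)),onz("top",(403.3,169.2),.204))
pts=[]
for u in range(278,322,3):
    r=np.where(hsv[135:175,u,1]<60)[0]+135
    pts.append((onz("top",(u,r.min()-.5),.145)+onz("top",(u,r.max()+.5),.145))/2); print(u,r.min(),r.max(),end="; ")
pts=np.array(pts);p=np.polyfit(pts[:,1],pts[:,0],1);print("\naxis x=a*y+b",p,np.std(np.polyval(p,pts[:,1])-pts[:,0]))
for v in range(140,164,3): print(v,hsv[v,252:272,1],hsv[v,252:272,2])
E
```

```text
shoulder tri (array([ 0.4391, -0.2972,  0.2151]), np.float64(0.004310483085455388)) top z.219 [ 0.4377 -0.2982  0.219 ]
disc ((46.421875, 27.5234375), 7.440410137176514) (39, 21, 15, 14)
rodend tri (array([ 0.6013, -0.2542,  0.1945]), np.float64(0.005963623274255432)) [ 0.5982 -0.2549  0.204 ]
278 148 161; 281 148 161; 284 149 161; 287 149 162; 290 149 162; 293 150 163; 296 150 163; 299 151 163; 302 151 164; 305 151 164; 308 152 165; 311 152 165; 314 153 165; 317 153 166; 320 153 166; 
axis x=a*y+b [0.1095 0.6313] 0.0006758700250142788
140 [ 86  86 104 132 134 131 130 131 130 101  89  89  87  86  88  86  85  89
  87  89] [122 122 127 155 152 140 126 105  90  88 121 120 120 119 119 119 120 126
 158 158]
143 [ 85  93 131 133 133 130 110  23   5   3   4   6   3  18  14  18  41  63
  67  76] [114 115 150 155 146 131 116 145  99 102 130 137 149 153 143 140 113 141
 133 151]
146 [ 92 126 134 134 130 132  91   5   4   5   5   5   5   2   5   5   2   2
   4   5] [125 138 164 160 141 124 109 169  58  93 103 105 100 106 109 109 109 116
 119 155]
149 [ 95 122 125 112 116 131 128  73   5   5   4   7   3   3   3   3   3   3
   5   4] [110  98 110 127 138 125 112 112 144 102 114 116 149 152 152 150 150 149
 148 145]
152 [87 85 54  5  6 86 77 21  3  6  4  6  5  3  5  3  5  5  5  6] [123 123 133 157 133 124 126 158  90 124 123 125 161 161 163 161 161 161
 162 161]
155 [88 80 17  5 66 59  4  3  5  5  5  5  2  5  7  5  2  2  5  5] [136 137 152 156 139 138 128  84  96 104 106 110 142 142 117 112 111 111
 111 111]
158 [85 51  3 22 78 23  3  3  5  3  8  5  6  3  3  6  3  3  5  5] [117 129 156 141 118 155  81  93 105  99  97  93  92  89  90  91  88  92
  93  98]
161 [80 16  5 75 88 88 86 45 75 75 64 48 50 50 28 18 24 16 11 13] [128 148 153 112 133 168 125  91 115 116 127 107 108 108  90  87  73  93
  92  76]
```

```bash
cat >> h.py <<'E'
from scipy.spatial.transform import Rotation as Ro
def shift(P):
    s=ctrl.get_state();return Ro.from_quat(s["tcp_rot"]).inv().apply(np.array(P)-s["eef_pos"])
E
python3 - <<'E'
from h import *
np.set_printoptions(precision=4,suppress=True)
print("rod line",onz("top",(355.3,163.9),.16),onz("top",(399.7,169.7),.16))
print("front",onz("top",(259.5,152.2),.17),onz("top",(260.8,143.6),.17),onz("top",(258.9,160.8),.17))
print("back plate",onz("top",(329.4,159.7),.16))
t=cv2.imread("pics/top0.png");h=cv2.cvtColor(t,cv2.COLOR_BGR2HSV)
print("orange",onz("top",(402,264),.22),"blue",onz("top",(369,254),.22),"tub",onz("top",(211,202),.11))
print("shift",shift((.4385,-.2975,.33)))
# carton corners on rim
print([onz("top",(370+a/6,190+b/6),.11)[:2] for a,b in((90,55),(375,95),(350,300),(70,265))])
E
```

```text
rod line [ 0.6193 -0.0995  0.16  ] [ 0.6024 -0.2507  0.16  ]
front [0.6511 0.2273 0.17  ] [0.6807 0.2237 0.17  ] [0.6215 0.2284 0.17  ]
back plate [ 0.6319 -0.0109  0.16  ]
orange [ 0.289  -0.2499  0.22  ] blue [ 0.3183 -0.1438  0.22  ] tub [0.4815 0.4    0.11  ]
shift [ 0.3142 -0.248  -0.1128]
[array([ 0.5045, -0.2089]), array([ 0.4847, -0.3742]), array([ 0.3658, -0.36  ]), array([ 0.3822, -0.1986])]
```

Call:
{"api": "send_rows", "payload": {"steps": [[0,0,-0.05,0,1],[0,0,-0.1,0,1],[0.04,-0.03,-0.113,-8,1],[0.08,-0.06,-0.113,-16,1],[0.12,-0.093,-0.113,-24,0.9],[0.155,-0.124,-0.113,-32,0.8],[0.195,-0.155,-0.113,-40,0.8],[0.235,-0.186,-0.113,-48,0.8],[0.275,-0.217,-0.113,-56,0.8],[0.315,-0.248,-0.113,-64,0.8],[0.315,-0.248,-0.113,-64.2,0.8],[0.315,-0.248,-0.113,-64.2,0.8]], "squeeze": 30}}

```text
time: 1.3
eef_pos: [0.4397, -0.2964, 0.3305]
tcp_rot: [0.744, 0.668, -0.0, -0.0]
contact_force: [-0.2, -1.3, -0.7]
opening: 0.901
finger_force: 0.0
```

```bash
python3 - <<'E'
from h import *
np.set_printoptions(precision=4,suppress=True)
R=Ro.from_quat(ctrl.get_state()["tcp_rot"]).as_matrix();print(R,shift((.4395,-.297,.186)))
s=snap("scene","s1.png");t=snap("top","t1.png")
r=lambda im,x,y,w,h,k:cv2.resize(im[y:y+h,x:x+w,::-1],None,fx=k,fy=k,interpolation=cv2.INTER_CUBIC)
cv2.imwrite("pics/c1.png",np.hstack([r(s,170,140,100,150,4),r(t,375,150,100,150,4)]))
E
```

```text
[[ 0.1082  0.9941 -0.0006]
 [ 0.9941 -0.1082 -0.    ]
 [-0.0001 -0.0006 -1.    ]] [-0.0006 -0.0001  0.1445]
```

View pics/c1.png

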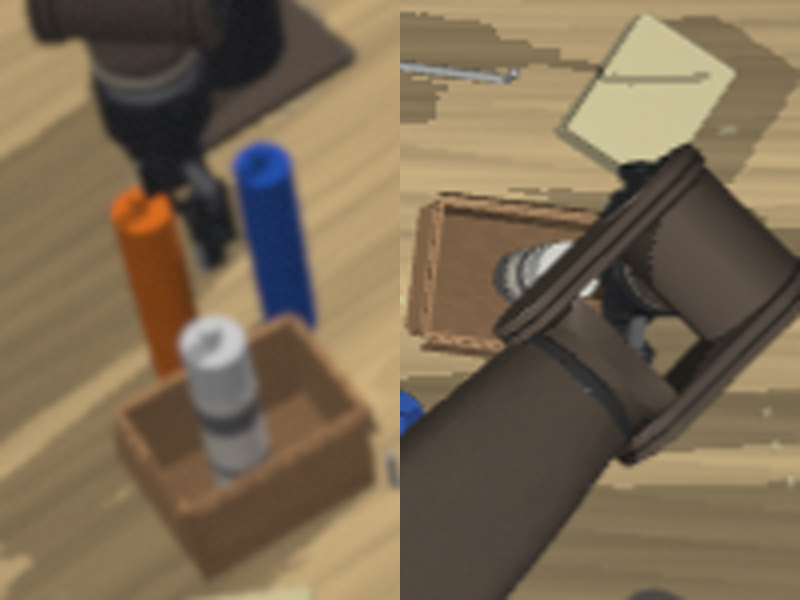

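The open gripper hangs above the white tube (fingers at crop ~205,220, tube top at ~215,345), as computed. I'll descend and grip near the shoulder.

Call:
{"api": "send_rows", "payload": {"steps": [[0,0,0.03,0,0.8],[0,0,0.07,0,0.8],[0,0,0.11,0,0.8],[0,0,0.135,0,0.8],[0,0,0.145,0,0.8],[0,0,0.145,0,0.8],[0,0,0.145,0,0.3],[0,0,0.145,0,-0.2],[0,0,0.145,0,-0.2],[0,0,0.145,0,-0.2],[0,0,0.145,0,-0.2]], "squeeze": 40}}

```text
time: 2.5
eef_pos: [0.4403, -0.2987, 0.1885]
tcp_rot: [0.745, 0.667, -0.0, 0.002]
contact_force: [-0.8, 0.2, 5.5]
opening: 0.567
finger_force: 41.7
```

Call:
{"api": "send_rows", "payload": {"steps": [[0,0,-0.015,0,-0.2],[0,0,-0.04,0,-0.2],[0,0,-0.075,0,-0.2],[0,0,-0.11,0,-0.2],[0,0,-0.135,0,-0.2],[0.02,-0.001,-0.14,0,-0.2],[0.055,-0.002,-0.14,0,-0.2],[0.095,-0.003,-0.14,0,-0.2],[0.135,-0.004,-0.14,0,-0.2],[0.17,-0.006,-0.14,0,-0.2],[0.19,-0.007,-0.14,0,-0.2],[0.2,-0.007,-0.14,0,-0.2]]}}

```text
time: 3.7
eef_pos: [0.4532, -0.0949, 0.3239]
tcp_rot: [0.744, 0.668, -0.0, -0.002]
contact_force: [-0.2, 0.1, -5.2]
opening: 0.566
finger_force: 43.1
```

Call:
{"api": "send_rows", "payload": {"steps": [[0,0,0,0,-0.2],[0,0,0.03,0,-0.2],[0,0,0.07,0,-0.2],[0,0,0.105,0,-0.2],[0,0,0.12,0,-0.2],[0,0,0.128,0,-0.2],[0,0,0.132,0,-0.2],[0,0,0.132,0,-0.2],[0,0,0.132,0,-0.2]]}}

```text
time: 4.6
eef_pos: [0.4552, -0.0986, 0.1952]
tcp_rot: [0.745, 0.667, 0.0, 0.001]
contact_force: [0.2, -0.1, -4.9]
opening: 0.565
finger_force: 43.2
```

```bash
python3 - <<'E'
from h import *
np.set_printoptions(precision=4,suppress=True)
s=snap("scene","s2.png");st=ctrl.get_state();print(st["eef_pos"],st["contact_force"],st["wrist_torque"],st["qpos"])
cv2.imwrite("pics/c2.png",cv2.resize(s[100:300,170:420,::-1],None,fx=3,fy=3,interpolation=cv2.INTER_CUBIC))
E
```

```text
[ 0.4553 -0.0986  0.1954] [-0.9812  0.1573 -5.8465] [-0.0408  0.02   -0.0091] [-0.4315 -0.1711  2.0976 -0.0001  1.2123 -0.3208]
```

View pics/c2.png

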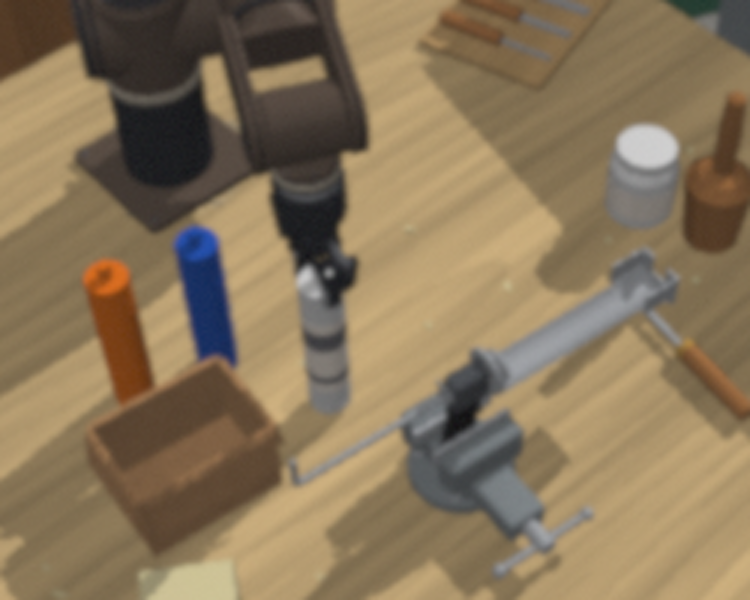

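The cartridge is held upright at its shoulder, about 10 mm above free bench (crop 325,340), and clear of carton, gun and tub. I'll lower it to contact next.

Call:
{"api": "send_rows", "payload": {"steps": [[0,0,0.004,0,-0.2],[0,0,0.008,0,-0.2],[0,0,0.01,0,-0.2],[0,0,0.011,0,-0.2],[0,0,0.011,0,-0.2],[0,0,0.011,0,-0.2]], "squeeze": 25}}

```text
time: 5.25
eef_pos: [0.4549, -0.0983, 0.1846]
tcp_rot: [0.745, 0.667, 0.0, 0.001]
contact_force: [-3.3, 1.6, 5.5]
opening: 0.568
finger_force: 44.3
```

Call:
{"api": "send_rows", "payload": {"steps": [[0.007,0,0,0,-0.2],[0.014,0,-0.001,0,-0.2],[0.0275,0,-0.001,0,-0.2],[0.041,0,-0.001,0,-0.2],[0.055,0,0.001,0,-0.2],[0.068,0,0.003,0,-0.2],[0.082,0,0.007,0,-0.2],[0.082,0,0.007,0,-0.2]], "squeeze": 25}}

```text
time: 6.05
eef_pos: [0.4647, -0.0138, 0.1768]
tcp_rot: [0.744, 0.668, 0.002, 0.0]
contact_force: [-0.3, 1.5, 6.8]
opening: 0.565
finger_force: 46.0
```

```bash
python3 - <<'E'
from h import *
np.set_printoptions(precision=4,suppress=True)
s=snap("scene","s3.png");st=ctrl.get_state();print(st["eef_pos"],st["contact_force"],st["wrist_torque"],st["finger_force"])
cv2.imwrite("pics/c3.png",cv2.resize(s[140:270,230:400,::-1],None,fx=3,fy=3,interpolation=cv2.INTER_CUBIC))
E
```

```text
[ 0.4647 -0.0143  0.177 ] [0.3092 1.9349 6.6797] [ 0.057   0.1325 -0.0293] 46.02201998233795
```

View pics/c3.png

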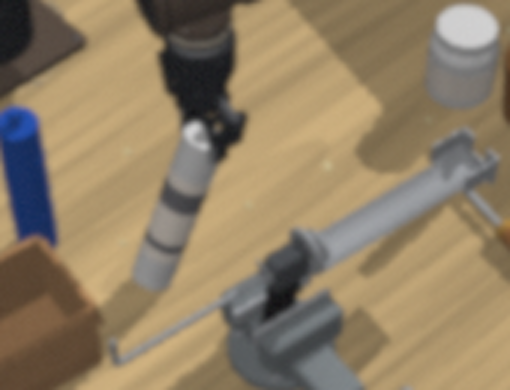

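It is tilting as planned: neck toward the gun's front, back end pivoting on the bench at crop ~(155,275).

Call:
{"api": "send_rows", "payload": {"steps": [[0.013,0,0.0045,0,-0.2],[0.026,0,0.01,0,-0.2],[0.038,0,0.016,0,-0.2],[0.05,0,0.023,0,-0.2],[0.061,0,0.031,0,-0.2],[0.072,0,0.0395,0,-0.2],[0.082,0,0.049,0,-0.2],[0.0915,0,0.059,0,-0.2],[0.1,0,0.0695,0,-0.2],[0.108,0,0.081,0,-0.2],[0.115,0,0.0925,0,-0.2],[0.1215,0,0.105,0,-0.2]]}}

```text
time: 7.3
eef_pos: [0.4763, 0.1048, 0.0692]
tcp_rot: [0.745, 0.667, -0.001, -0.0]
contact_force: [-0.1, 1.4, 0.1]
opening: 0.56
finger_force: 47.7
```

Call:
{"api": "send_rows", "payload": {"steps": [[0.0055,0,0.0125,0,-0.2],[0.01,0,0.0255,0,-0.2],[0.0135,0,0.039,0,-0.2],[0.015,0,0.046,0,-0.2],[0.0163,0,0.052,0,-0.2],[0.017,0,0.056,0,-0.2],[0.017,0,0.058,0,-0.2],[0.017,0,0.058,0,-0.2]]}}

```text
time: 8.1
eef_pos: [0.4786, 0.121, 0.0127]
tcp_rot: [0.745, 0.667, -0.0, -0.0]
contact_force: [-1.1, 1.3, -1.1]
opening: 0.567
finger_force: 45.0
```

```bash
python3 - <<'E'
from h import *
np.set_printoptions(precision=4,suppress=True)
s=snap("scene","s4.png");t=snap("top","t4.png");st=ctrl.get_state();print(st["eef_pos"],st["contact_force"],st["wrist_torque"],st["finger_force"])
r=lambda im,x,y,w,h,k:cv2.resize(im[y:y+h,x:x+w,::-1],None,fx=k,fy=k,interpolation=cv2.INTER_CUBIC)
cv2.imwrite("pics/c4.png",np.hstack([r(s,260,140,135,130,3),r(t,240,130,128,130,3)]))
E
```

```text
[0.4787 0.121  0.013 ] [ 0.6049  0.7737 -0.5758] [-0.0469  0.1915 -0.1737] 44.971545338630676
```

View pics/c4.png

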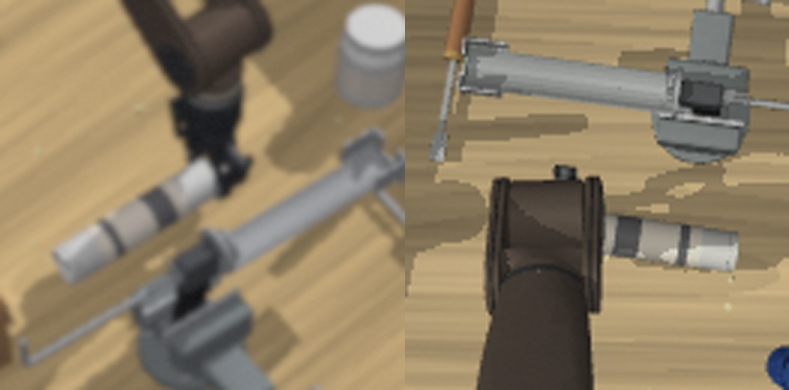

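It lies flat along the gun's direction (scene crop 60,265 to 215,180). I'll open, slide back 88 mm along the tube to its middle, and regrip.

Call:
{"api": "send_rows", "payload": {"steps": [[0,0,0,0,0.25],[0,0,0,0,0.4],[0,0,0,0,0.5],[0,0,0,0,0.5],[-0.01,0,-0.001,0,0.5],[-0.03,0,-0.001,0,0.5],[-0.055,0,-0.001,0,0.5],[-0.075,0,-0.001,0,0.5],[-0.088,0,-0.001,0,0.5],[-0.088,0,-0.001,0,0.5],[-0.088,0,-0.001,0,0.5]]}}

```text
time: 9.3
eef_pos: [0.4691, 0.0336, 0.0139]
tcp_rot: [0.745, 0.667, 0.0, -0.0]
contact_force: [-0.2, -0.2, 0.2]
opening: 0.751
finger_force: 0.0
```

Call:
{"api": "send_rows", "payload": {"steps": [[0,0,0,0,0.3],[0,0,0,0,0.1],[0,0,0,0,-0.2],[0,0,0,0,-0.2],[0,0,0,0,-0.2],[0,0,0,0,-0.2]], "squeeze": 50}}

```text
time: 9.9
eef_pos: [0.4685, 0.0344, 0.0144]
tcp_rot: [0.745, 0.667, -0.001, -0.001]
contact_force: [-4.6, 1.2, 6.4]
opening: 0.534
finger_force: 49.6
```

Call:
{"api": "send_rows", "payload": {"steps": [[0,0,-0.01,0,-0.2],[0,0,-0.03,0,-0.2],[0,0,-0.06,0,-0.2],[0,0,-0.1,0,-0.2],[0,0,-0.14,0,-0.2],[0,0,-0.18,0,-0.2],[0,0,-0.21,0,-0.2],[0,0,-0.23,0,-0.2],[0,0,-0.23,0,-0.2],[0,0,-0.23,0,-0.2]]}}

```text
time: 10.9
eef_pos: [0.4682, 0.0341, 0.2424]
tcp_rot: [0.745, 0.667, -0.001, -0.001]
contact_force: [-0.8, 0.2, -6.2]
opening: 0.533
finger_force: 50.7
```

```bash
python3 - <<'E'
from h import *
np.set_printoptions(precision=4,suppress=True)
s=snap("scene","s5.png");t=snap("top","t5.png");st=ctrl.get_state();print(st["eef_pos"],st["contact_force"],st["wrist_torque"],st["finger_force"],st["opening"])
r=lambda im,x,y,w,h,k:cv2.resize(im[y:y+h,x:x+w,::-1],None,fx=k,fy=k,interpolation=cv2.INTER_CUBIC)
cv2.imwrite("pics/c5.png",np.vstack([r(s,250,110,160,65,5)[:300],r(t,240,135,160,60,5)]))
E
```

```text
[0.4676 0.034  0.241 ] [ 0.7443 -0.2126 -5.8053] [0.0169 0.0141 0.0894] 50.71907937526703 0.5282001957190409
```

View pics/c5.png

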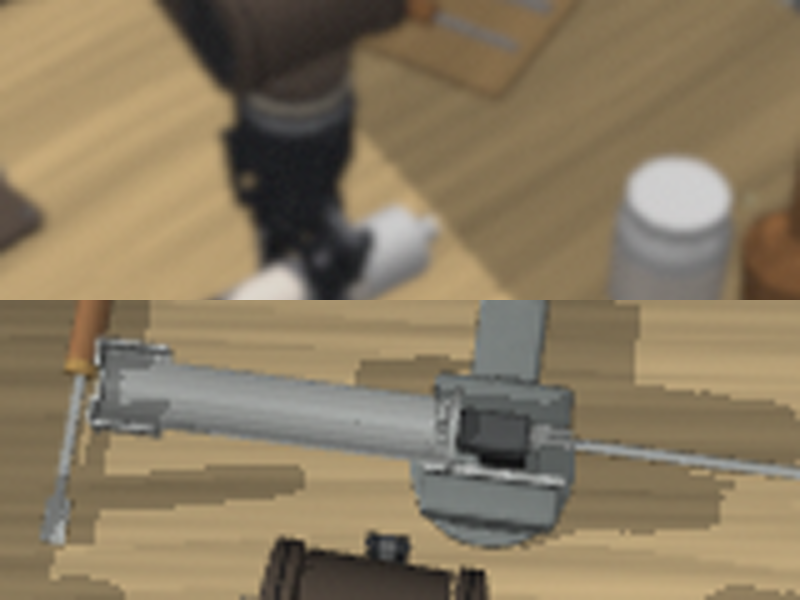

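```bash
python3 - <<'E'
from h import *
np.set_printoptions(precision=4,suppress=True)
st=ctrl.get_state();p=st["eef_pos"];R=Ro.from_quat(st["tcp_rot"]).as_matrix();print(st["opening"],st["time"],p)
s=cv2.imread("pics/s5.png")
for al in(.1075,.1275):
  for dz in(0,.011,.02): print(al,dz,px("scene",p+R[:,0]*al-R[:,2]*dz))
o=s[110:260,260:360].copy()
cv2.imwrite("pics/c6.png",cv2.resize(o,None,fx=4,fy=4,interpolation=cv2.INTER_CUBIC))
E
```

```text
0.5282001957190409 11.0 [0.4676 0.034  0.241 ]
0.1075 0 [334.8604 157.5714]
0.1075 0.011 [334.9661 155.2807]
0.1075 0.02 [335.0533 153.3896]
0.1275 0 [339.5583 155.0716]
0.1275 0.011 [339.6866 152.7795]
0.1275 0.02 [339.7924 150.8873]
```

View pics/c6.png

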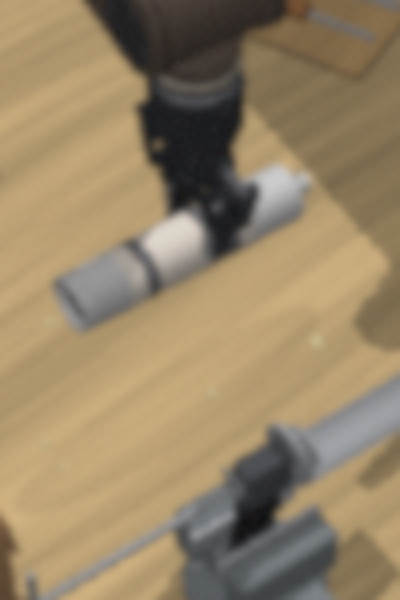

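```bash
python3 - <<'E'
from h import *
np.set_printoptions(precision=2,suppress=True)
st=ctrl.get_state();p=st["eef_pos"];R=Ro.from_quat(st["tcp_rot"]).as_matrix()
f=lambda a,b,c:(px("scene",p+R@np.array([a,b,-c]))-[260,110]+.5)*4-.5
for a in(-.15,-.13,-.1075,0,.08,.09,.1075,.1275): print(a,f(a,0,.011),f(a,.025,.011),f(a,-.025,.011),f(a,0,.036))
print("fingertip",f(-.011,.035,-.008),f(.011,.035,-.008))
E
```

```text
-0.15 [ 41.91 320.46] [ 59.27 340.19] [ 24.84 301.04] [ 39.77 299.63]
-0.13 [ 63.17 309.14] [ 80.63 328.69] [ 46.  289.9] [ 61.3  288.27]
-0.1075 [ 86.86 296.53] [104.42 315.88] [ 69.59 277.49] [ 85.29 275.62]
0 [196.78 238.1 ] [214.78 256.51] [179.06 219.99] [196.55 217.04]
0.08 [275.11 196.54] [293.38 214.29] [257.11 179.07] [275.79 175.4 ]
0.09 [284.7  191.46] [303.   209.13] [266.67 174.06] [285.48 170.31]
0.1075 [301.36 182.62] [319.72 200.15] [283.29 165.36] [302.34 161.46]
0.1275 [320.25 172.62] [338.66 189.99] [302.11 155.51] [321.43 151.44]
fingertip [211.05 285.55] [232.91 273.66]
```

The tube is held about 11 mm ahead of its middle, and the opening of 0.53 (45 mm) shows the pads sit above its axis. I'll set it down and regrip deeper and further back.

Call:
{"api": "send_rows", "payload": {"steps": [[0,0,0.03,0,-0.2],[0,0,0.07,0,-0.2],[0,0,0.11,0,-0.2],[0,0,0.15,0,-0.2],[0,0,0.19,0,-0.2],[0,0,0.21,0,-0.2],[0,0,0.22,0,-0.2],[0,0,0.225,0,-0.2],[0,0,0.227,0,-0.2],[0,0,0.227,0,-0.2],[0,0,0.227,0,-0.2]]}}

```text
time: 12.1
eef_pos: [0.4702, 0.0335, 0.0181]
tcp_rot: [0.745, 0.667, 0.001, 0.001]
contact_force: [0.2, 0.1, -5.9]
opening: 0.537
finger_force: 51.2
```

Call:
{"api": "send_rows", "payload": {"steps": [[0,0,0,0,0.15],[0,0,0,0,0.3],[0,0,0,0,0.5],[0,0,0,0,0.5],[-0.006,0,0.003,0,0.5],[-0.012,0,0.006,0,0.5],[-0.012,0,0.008,0,0.5],[-0.012,0,0.008,0,0.5]]}}

```text
time: 12.9
eef_pos: [0.4672, 0.0215, 0.0082]
tcp_rot: [0.745, 0.667, -0.0, -0.001]
contact_force: [0.1, -0.3, -0.9]
opening: 0.748
finger_force: 0.0
```

Call:
{"api": "send_rows", "payload": {"steps": [[0,0,0,0,0.35],[0,0,0,0,0.25],[0,0,0,0,0.15],[0,0,0,0,0.0],[0,0,0,0,-0.2],[0,0,0,0,-0.2]], "squeeze": 50}}

```text
time: 13.5
eef_pos: [0.4683, 0.0217, 0.0095]
tcp_rot: [0.745, 0.667, 0.0, 0.0]
contact_force: [-1.6, 1.2, 5.0]
opening: 0.557
finger_force: 51.4
```

Call:
{"api": "send_rows", "payload": {"steps": [[0,0,0,0,0.3],[0,0,0,0,0.5],[0,0,0.003,0,0.5],[0,0,0.006,0,0.5],[0,0,0.006,0,0.5],[0,0,0.006,0,0.3],[0,0,0.006,0,0.15],[0,0,0.006,0,0],[0,0,0.006,0,-0.2],[0,0,0.006,0,-0.2],[0,0,0.006,0,-0.2]]}}

```text
time: 14.6
eef_pos: [0.468, 0.0217, 0.0031]
tcp_rot: [0.745, 0.667, 0.0, 0.0]
contact_force: [0.5, 0.0, 3.0]
opening: 0.564
finger_force: 52.1
```

Call:
{"api": "send_rows", "payload": {"steps": [[0,0,-0.01,0,-0.2],[0,0,-0.03,0,-0.2],[0,0,-0.06,0,-0.2],[0,0,-0.1,0,-0.2],[0,0,-0.14,0,-0.2],[0,0,-0.18,0,-0.2],[0,0,-0.21,0,-0.2],[0,0,-0.23,0,-0.2],[0,0,-0.24,0,-0.2],[0,0,-0.24,0,-0.2]]}}

```text
time: 15.6
eef_pos: [0.4677, 0.0218, 0.2433]
tcp_rot: [0.745, 0.667, 0.0, 0.0]
contact_force: [0.2, 1.0, -4.4]
opening: 0.565
finger_force: 53.4
```

```bash
python3 - <<'E'
from h import *
np.set_printoptions(precision=4,suppress=True)
st=ctrl.get_state();p=st["eef_pos"];print(p,st["contact_force"],st["opening"],st["wrist_torque"])
for uv in((386,182.8),(395.1,191.1)): print("scene plate",onz("scene",uv,.17))
for uv in((259.6,143.0),(258,160.6),(273.6,144.6),(271.6,161)): print("top plate/cheek",onz("top",uv,.17))
s=snap("scene","s7.png")
R=Ro.from_quat(st["tcp_rot"]).as_matrix();s=s[:,:,::-1].copy()
f=lambda a:(px("scene",p+R@np.array([a,0,-.022]))-[250,110]+.5)*4-.5
o=cv2.resize(s[110:250,250:420],None,fx=4,fy=4,interpolation=cv2.INTER_CUBIC)
for a in(-.1075,.1075,.1275): print(a,f(a)); cv2.circle(o,tuple(int(v) for v in f(a)),2,(0,0,255),-1)
cv2.imwrite("pics/c7.png",o)
E
```

```text
[0.4677 0.0218 0.2433] [ 0.2058  1.0211 -4.3934] 0.564997938549704 [-0.0289 -0.0085 -0.0134]
scene plate [0.6348 0.2366 0.17  ]
scene plate [0.6807 0.2318 0.17  ]
top plate/cheek [0.6827 0.2279 0.17  ]
top plate/cheek [0.6222 0.2314 0.17  ]
top plate/cheek [0.6782 0.1801 0.17  ]
top plate/cheek [0.6218 0.1853 0.17  ]
-0.1075 [114.068 293.255]
0.1075 [331.2074 178.5246]
0.1275 [350.3147 168.4526]
```

View pics/c7.png

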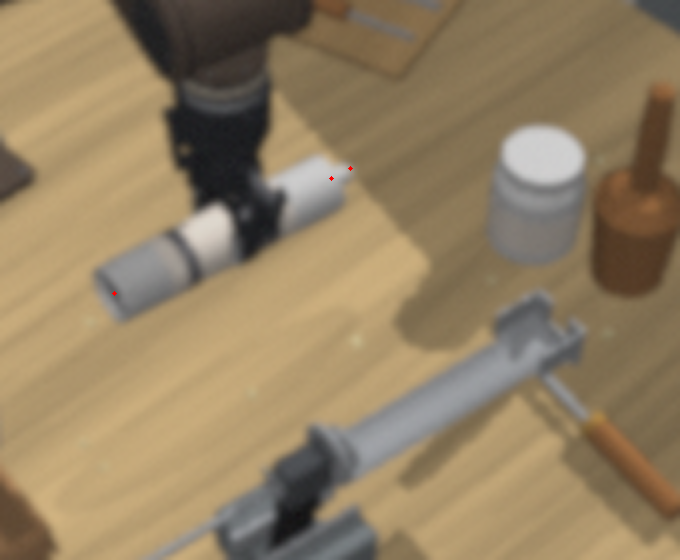

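The red marks, computed with the axis 22 mm above the TCP and the grip at mid-tube, fall on the back end (114,293) and the neck tip (350,168). The grip is centred and level, so I'll carry it above the cradle.

Call:
{"api": "send_rows", "payload": {"steps": [[0.012,0.018,0,0,-0.2],[0.03,0.045,0,0,-0.2],[0.052,0.078,0,0,-0.2],[0.072,0.108,0,0,-0.2],[0.09,0.136,0,0,-0.2],[0.104,0.156,0,0,-0.2],[0.109,0.164,0,0,-0.2],[0.109,0.164,0.02,0,-0.2],[0.109,0.164,0.04,0,-0.2],[0.109,0.164,0.055,0,-0.2],[0.109,0.164,0.055,0,-0.2],[0.109,0.164,0.055,0,-0.2]]}}

```text
time: 16.85
eef_pos: [0.6422, 0.1118, 0.1871]
tcp_rot: [0.745, 0.667, -0.001, -0.001]
contact_force: [-0.0, -0.2, -4.7]
opening: 0.564
finger_force: 53.5
```

```bash
python3 - <<'E'
from h import *
np.set_printoptions(precision=4,suppress=True)
st=ctrl.get_state();p=st["eef_pos"];print(p,st["contact_force"],st["opening"])
s=snap("scene","s8.png");t=snap("top","t8.png")
r=lambda im,x,y,w,h,k:cv2.resize(im[y:y+h,x:x+w,::-1],None,fx=k,fy=k,interpolation=cv2.INTER_CUBIC)
cv2.imwrite("pics/c8.png",np.hstack([r(s,300,140,110,140,4)[:,:440],r(t,245,120,85,140,4)]))
E
```

```text
[0.6422 0.1118 0.1871] [-0.0306 -0.1849 -4.6554] 0.5636372843802805
```

View pics/c8.png

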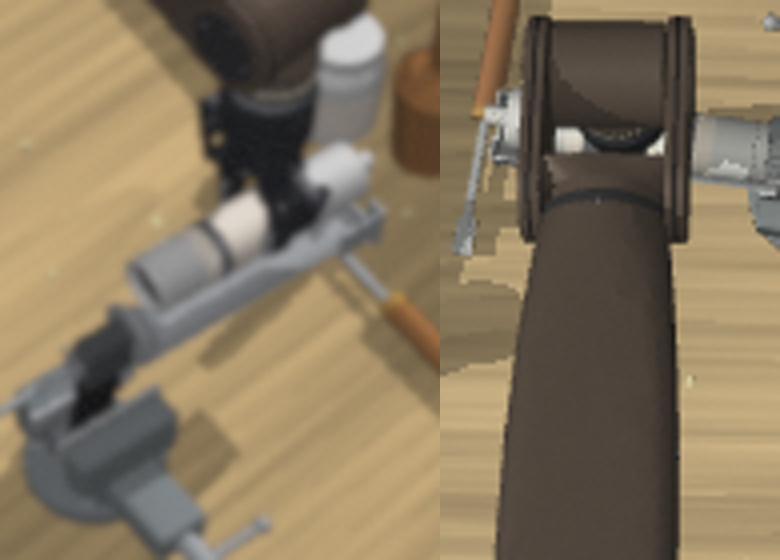

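The view shows the cartridge hovering over the trough with its neck above the front plate, at about top (258.7,149). That was my last look: I've now viewed 12 pictures against the limit of 10, so from here I'll check by numbers only.

```bash
python3 - <<'E'
from h import *
np.set_printoptions(precision=4,suppress=True,linewidth=200)
st=ctrl.get_state();p=st["eef_pos"];R=Ro.from_quat(st["tcp_rot"]).as_matrix()
for a in(.1075,.1275): P=p+R@np.array([a,0,-.022]);print(P,px("top",P),px("scene",P))
t=cv2.imread("pics/t8.png");h=cv2.cvtColor(t,cv2.COLOR_BGR2HSV)
print("V/S rows 140-165 cols 252-268")
for v in range(140,164): print(v,h[v,252:268,2],h[v,252:268,1])
E
```

```text
[0.6552 0.2187 0.2112] [260.376  148.8618] [388.2322 180.714 ]
[0.6574 0.2386 0.2112] [254.3868 148.0714] [392.7323 178.0765]
V/S rows 140-165 cols 252-268
140 [126 126 130 160 157 144 128 109  93  91 123 123 124 130  79  66] [ 87  89 106 134 133 131 131 131 129 104  87  89  84  61  61  50]
141 [129 131 137 160 156 141 125 106  95 113 128 129 128 101  78  66] [ 89  91 123 132 132 130 131 125 107  90  88  81  78  73  59  50]
142 [118 120 141 160 153 138 121 118 111 107 109 128 128 101  78  66] [ 86  91 123 134 132 131 126  71  46  57  54  24  12  33  62  54]
143 [117 119 154 159 150 135 120 149 101 107 149 157 154 116  80  66] [ 87  94 131 133 133 130 111  22   5   5   7   8  10  31  64  54]
144 [124 117 158 159 146 134 116 141  71  80 160 174 169 107  80  65] [ 86  98 132 133 133 129 110  25   7   6  10   9  11  43  64  51]
145 [125 131 162 159 145 130 113 139  74 103 194 189 184 111  79  53] [ 88 107 132 132 127 116  99  18   3   2   8   9  10  39  61  43]
146 [129 142 169 164 150 136 128 122  95 102 196 196 192 112  79  54] [ 91 124 133 131  83  34  26   6   8   8   9   9   9  39  
[... 1395 characters left out ...]
5 122 158  83  97 107 102  99  95  86  77  66  55] [85 50  3 21 77 23  3  5  5  5  5  3 30 60 54 46]
159 [125 144 159 106 125 160 134 182 155 141 118 119  91  81  66  55] [82 34  3 31 82 48  6  3  5  2  4  6 31 60 54 51]
160 [129 152 160 120 129 166 101  77  84  72  95 105 109  81  66  55] [79 18  5 51 87 88 40  3  9 18 11  7 42 57 50 56]
161 [131 152 157 115 137 171 128  93 119 119 131 109  89  81  68  55] [78 15  3 75 89 89 86 47 75 75 66 47 54 60 56 46]
162 [131 159 135 118 172 170 128 127 128 131 173 171 111  82  68  58] [74  3  4 76 89 89 88 88 88 88 88 88 71 59 49 53]
163 [135 159 135 129 169 164 125 127 126 130 170 168 114  85  56  73] [55  3  6 87 88 87 88 86 87 88 89 88 72 60 41 56]
```

Call:
{"api": "send_rows", "payload": {"steps": [[0.001,-0.002,0,0,-0.2],[0.001,-0.002,0.01,0,-0.2],[0.001,-0.002,0.02,0,-0.2],[0.001,-0.002,0.028,0,-0.2],[0.001,-0.002,0.034,0,-0.2],[0.001,-0.002,0.038,0,-0.2],[0.001,-0.002,0.038,0,-0.2]]}}

```text
time: 17.65
eef_pos: [0.6428, 0.113, 0.1587]
tcp_rot: [0.745, 0.667, 0.001, 0.002]
contact_force: [-9.8, 0.1, 22.8]
opening: 0.567
finger_force: 55.6
```

Call:
{"api": "send_rows", "payload": {"steps": [[0,0,0.003,0,-0.2],[0,0,0.006,0,-0.2],[0,0,0.008,0,-0.2],[0,0,0.009,0,-0.2],[0,0,0.009,0,-0.2]]}}

```text
time: 18.15
eef_pos: [0.6432, 0.113, 0.1584]
tcp_rot: [0.745, 0.667, 0.001, 0.002]
contact_force: [-23.8, -1.9, 49.0]
opening: 0.563
finger_force: 58.3
```

```bash
python3 - <<'E'
from h import *
np.set_printoptions(precision=3,suppress=True,linewidth=200)
st=ctrl.get_state();p=st["eef_pos"];R=Ro.from_quat(st["tcp_rot"]).as_matrix()
print(p,st["contact_force"],st["wrist_torque"],"tool axes",R.T@st["contact_force"],R.T@st["wrist_torque"])
s=snap("scene","s9.png");t=snap("top","t9.png");h=cv2.cvtColor(t[:,:,::-1],cv2.COLOR_BGR2HSV)
for a in(.1075,.1275): P=p+R@np.array([a,0,-.022]);print(P,px("top",P),px("scene",P))
for v in range(142,162): print(v,h[v,252:268,2],h[v,252:268,1])
E
```

```text
[0.643 0.113 0.158] [-23.841  -1.903  49.019] [-0.649  4.408 -0.136] tool axes [ -4.576 -23.24  -49.131] [ 4.311 -1.129  0.124]
[0.655 0.22  0.18 ] [261.3   150.613] [387.367 186.623]
[0.657 0.24  0.18 ] [255.435 149.846] [391.804 183.999]
142 [117 120 142 160 155 138 121 119 111 107 105 102 127 126  97  78] [ 85  91 124 132 132 133 124  73  46  57  56  58  68  71  68  65]
143 [117 120 155 159 151 136 120 149 102 105 134 140 154 154 102  78] [ 89  94 132 133 132 129 111  21   5   2   6   5   3  17  43  62]
144 [124 117 159 160 147 133 117 141  71  72  87  78  76  85  84  78] [ 86 100 133 132 130 128 111  24   4   4   6  10   7   3  46  59]
145 [126 131 162 160 145 130 114 146  72  95 119 118 109 116  91  77] [ 89 105 132 132 132 129 110  19   4   0   4   2   2   7  48  60]
146 [129 143 169 164 146 127 114 174  59  95 105 109 130 159  89  78] [ 91 125 131 134 131 131  92   4   4   3   5   5   8  10  60  59]
147 [135 158 183 174 166 137 103 176  70 100 109 114 168 177  86  79] [ 91 126 134 133 134 132  84   4   4   3   2   4   9  10  62  61]
148 [130 163 179 168 162 139 117  96  83 103
[... 983 characters left out ...]
9 123 133 117  70  97 106 108 148 185 135  79  65] [89 74  5  6 75 38  4  4  3  5  5  7 10 28 61 55]
157 [128 139 162 139 133 164 102  75  93  96  99 133 170 108  78  52] [84 55  5  7 79 17  5  0  3  5  5  6 11 40 62 44]
158 [120 133 161 145 123 158  84  96 107 103  99  99 138 102  78  52] [85 50  5 21 77 23  6  3  5  2  3  5  9 45 62 44]
159 [125 144 158 107 126 159 134 182 156 142 117 120  91  89  78  51] [82 34  3 33 83 48  4  3  5  4  4  4  6 46 59 45]
160 [129 152 159 120 129 167 102  78  83  71  95 107 134 101  79  52] [77 18  3 51 87 87 43  7  9 18 11  7  6 40 61 39]
161 [131 152 158 115 137 172 130  93 119 119 132 110 110  91  78  41] [78 15  5 73 87 89 86 47 75 73 66 49 49 64 62 31]
```

The tube stopped 21 mm high. The neck in the top view has moved back and looks foreshortened, and the moment puts the load under the gripper, so the back end landed on the push plate and tipped the nose down. I'll lift straight up, go back over the bench and check the pitch.

Call:
{"api": "send_rows", "payload": {"steps": [[0,0,-0.02,0,-0.2],[0,0,-0.04,0,-0.2],[0,0,-0.07,0,-0.2],[0,0,-0.1,0,-0.2],[-0.01,-0.015,-0.102,0,-0.2],[-0.028,-0.042,-0.102,0,-0.2],[-0.052,-0.076,-0.102,0,-0.2],[-0.075,-0.11,-0.102,0,-0.2],[-0.095,-0.14,-0.102,0,-0.2],[-0.107,-0.158,-0.102,0,-0.2],[-0.11,-0.162,-0.102,0,-0.2],[-0.11,-0.162,-0.102,0,-0.2]]}}

```text
time: 19.45
eef_pos: [0.4672, 0.0216, 0.2421]
tcp_rot: [0.745, 0.667, -0.0, -0.0]
contact_force: [-0.1, 0.3, -5.0]
opening: 0.567
finger_force: 53.1
```

```bash
python3 - <<'E'
from h import *
np.set_printoptions(precision=3,suppress=True,linewidth=200)
st=ctrl.get_state();print(st["eef_pos"],st["contact_force"],st["wrist_torque"],st["opening"])
snap("scene","s10.png");snap("top","t10.png")
for f in("s7","s10"):
    im=cv2.imread(f"pics/{f}.png");h=cv2.cvtColor(im,cv2.COLOR_BGR2HSV)
    m=((h[...,1]<60)&(h[...,2]>105)).astype(np.uint8);m[:140]=0;m[205:]=0;m[:,:265]=0;m[:,350:]=0
    ys,xs=np.where(m);print(f,m.sum(),xs.min(),xs.max(),"right end",[(x,ys[xs==x].min(),ys[xs==x].max()) for x in list(range(270,285,3))+list(range(318,346,2)) if (xs==x).any()])
E
```

```text
[0.467 0.022 0.242] [-0.056  0.306 -5.045] [ 0.019 -0.01   0.028] 0.5666548595365822
s7 798 273 337 right end [(273, np.int64(179), np.int64(179)), (276, np.int64(176), np.int64(186)), (279, np.int64(174), np.int64(189)), (282, np.int64(172), np.int64(189)), (318, np.int64(154), np.int64(157)), (320, np.int64(153), np.int64(164)), (322, np.int64(152), np.int64(168)), (324, np.int64(150), np.int64(167)), (326, np.int64(149), np.int64(166)), (328, np.int64(149), np.int64(165)), (330, np.int64(149), np.int64(164)), (332, np.int64(150), np.int64(163)), (334, np.int64(151), np.int64(161)), (336, np.int64(151), np.int64(155))]
s10 724 273 336 right end [(273, np.int64(173), np.int64(181)), (276, np.int64(172), np.int64(185)), (279, np.int64(171), np.int64(186)), (282, np.int64(169), np.int64(185)), (318, np.int64(156), np.int64(157)), (320, np.int64(155), np.int64(170)), (322, np.int64(155), np.int64(170)), (324, np.int64(154), np.int64(169)), (326, np.int64(153), np.int64(168)), (328, np.int64(153), np.int64(168)), (330, np.int64(153), np.int64(167)), (332, np.int64(155), np.int64(166)), (334, np.int64(156), np.int64(164)), (336, np.int64(158), np.int64(159))]
```

The pitch check confirms it: back end about 3 px up, front about 4 px down, so roughly 9° nose-down. I'll lay it on the bench to level it and regrip.

Call:
{"api": "send_rows", "payload": {"steps": [[0,0,0.03,0,-0.2],[0,0,0.07,0,-0.2],[0,0,0.11,0,-0.2],[0,0,0.15,0,-0.2],[0,0,0.18,0,-0.2],[0,0,0.2,0,-0.2],[0,0,0.21,0,-0.2],[0,0,0.219,0,-0.2],[0,0,0.227,0,-0.2],[0,0,0.233,0,-0.2],[0,0,0.238,0,-0.2],[0,0,0.24,0,-0.2]]}}

```text
time: 20.75
eef_pos: [0.469, 0.0214, 0.0036]
tcp_rot: [0.745, 0.667, 0.001, 0.001]
contact_force: [0.7, -3.0, 0.4]
opening: 0.563
finger_force: 53.7
```

Call:
{"api": "send_rows", "payload": {"steps": [[0,0,0.001,0,-0.2],[0,0,0.001,0,0.15],[0,0,0.001,0,0.3],[0,0,0.001,0,0.3],[0,0,0.001,0,0.15],[0,0,0.001,0,0],[0,0,0.001,0,-0.2],[0,0,0.001,0,-0.2],[0,0,0.001,0,-0.2]]}}

```text
time: 21.65
eef_pos: [0.4682, 0.0218, 0.0024]
tcp_rot: [0.745, 0.667, 0.0, 0.0]
contact_force: [-0.3, 0.2, 4.9]
opening: 0.567
finger_force: 51.6
```

Call:
{"api": "send_rows", "payload": {"steps": [[0,0,-0.01,0,-0.2],[0,0,-0.03,0,-0.2],[0,0,-0.06,0,-0.2],[0,0,-0.1,0,-0.2],[0,0,-0.14,0,-0.2],[0,0,-0.18,0,-0.2],[0,0,-0.21,0,-0.2],[0,0,-0.23,0,-0.2],[0,0,-0.24,0,-0.2],[0,0,-0.24,0,-0.2]]}}

```text
time: 22.65
eef_pos: [0.4676, 0.0218, 0.242]
tcp_rot: [0.745, 0.667, 0.0, 0.0]
contact_force: [-0.2, 0.2, -4.9]
opening: 0.566
finger_force: 53.8
```

```bash
python3 - <<'E'
from h import *
np.set_printoptions(precision=3,suppress=True,linewidth=200)
st=ctrl.get_state();print(st["eef_pos"],st["contact_force"],st["wrist_torque"],st["opening"])
snap("scene","s11.png")
for f in("s7","s11"):
    im=cv2.imread(f"pics/{f}.png");h=cv2.cvtColor(im,cv2.COLOR_BGR2HSV)
    m=((h[...,1]<60)&(h[...,2]>105)).astype(np.uint8);m[:140]=0;m[205:]=0;m[:,:265]=0;m[:,350:]=0
    ys,xs=np.where(m);print(f,m.sum(),xs.min(),xs.max(),"right end",[(x,int(ys[xs==x].min()),int(ys[xs==x].max())) for x in list(range(270,285,3))+list(range(320,346,2)) if (xs==x).any()])
# gun's push plate / back plate in top view t0: rows along axis
h=cv2.cvtColor(cv2.imread("pics/top0.png"),cv2.COLOR_BGR2HSV)
for v in range(150,172,1): print(v,h[v,316:352,2])
for u in(320,325,328,331,335,340): print(u,onz("top",(u,160),.16)[:2],onz("top",(u,160),.18)[:2])
E
```

```text
[0.468 0.022 0.242] [-0.159  0.161 -4.947] [-0.042  0.03   0.033] 0.565661647208336
s7 798 273 337 right end [(273, 179, 179), (276, 176, 186), (279, 174, 189), (282, 172, 189), (320, 153, 164), (322, 152, 168), (324, 150, 167), (326, 149, 166), (328, 149, 165), (330, 149, 164), (332, 150, 163), (334, 151, 161), (336, 151, 155)]
s11 796 273 337 right end [(273, 179, 181), (276, 176, 187), (279, 174, 190), (282, 172, 189), (320, 152, 157), (322, 151, 168), (324, 150, 167), (326, 149, 166), (328, 149, 165), (330, 149, 164), (332, 151, 162), (334, 151, 161), (336, 151, 155)]
150 [131 131 132 132 132 131 131 131 131 131 131 112 116 109 106 103 108 100  98  92  98  93 101  79  94  97  96  95 122 122 117  91 128 129 128 129]
151 [139 140 141 140 140 141 140 141 141 142 141 120 122 121 121 122 123 123 122 118 113 107 104 110 104  96  93  82  83  91  79  78 137 137 137 135]
152 [136 134 135 135 138 139 139 138 139 141 112  77 120 122 123  99 108 124 122 121 121 121 122 123 122 121 119 116 113 105 101 107  99  99  96  82]
153 [137 128 122 122 121 122 128 130 135 135 112  81  95  94  89 104  9
[... 2286 characters left out ...]
1  39  39  36  76  88  81  94  94  93  94]
169 [181 181 182 181 182 181 130 127 115  88  82  56  77  63 102 141 142 172 167 171 160 160 161 160 170 171 126 124 115 101  86  89  99 100  97  95]
170 [180 180 179 180 179 179 139 126 117 119 117 115 108 105 110 103  96  83  74  60  71  86 113 137 143 172 169 160 159 159 158 158 170 170 144 139]
171 [164 164 165 165 165 165 140 124 111 122 122 123 122 123 125 125 122 119 116 113 105 103 105  99  93  83  72  75  80  89 120 141 145 167 171 160]
320 [0.63  0.021] [0.627 0.021]
325 [0.631 0.004] [0.627 0.004]
328 [ 0.631 -0.006] [ 0.628 -0.006]
331 [ 0.631 -0.016] [ 0.628 -0.016]
335 [ 0.631 -0.03 ] [ 0.628 -0.03 ]
340 [ 0.632 -0.047] [ 0.628 -0.046]
```

```bash
python3 - <<'E'
from h import *
np.set_printoptions(precision=4,suppress=True,linewidth=220)
for f in("top0","t8","t9"):
    g=cv2.cvtColor(cv2.imread(f"pics/{f}.png"),cv2.COLOR_BGR2GRAY);print(f)
    for v in range(146,168,2): print(v,g[v,308:338])
d=np.array([.1082,.9941,0])
for z,T in((.2091,[.6422,.1118]),(.18,[.643,.113]),(.197,[.643,.113])):
    P=np.array([*T,z])-.1075*d;print(z,P,px("top",P),px("top",P+[0,0,.025]))
for y in(-.006,-.001,.004): print(y,px("top",[.6313+.1095*y,y,.16]),px("top",[.6313+.1095*y,y,.18]))
E
```

```text
top0
146 [146 145 146 145 143 144 143 143 146 146 146 147 147 146 147 111 112 112 112 112 118 119 158 157 158 158 138 131 127 126]
148 [149 150 150 147 111 111 111 112 111 112 111 111 112 111 112 111 111 111 111 110 110 109 109 111 114 114 102 125 127 127]
150 [156 158 157 117 118 117 117 117 117 117 117 117 117 117 117 116 116 116 116 111 114 107 104 101 106  99  97  91  97  91]
152 [135 127 131 123 122 116 117 118 122 120 121 120 123 124 124 123 124 125 100  76 118 120 121  98 107 122 120 119 119 120]
154 [150 149 148 148 145 146 145 146 145 145 145 145 145 145 136 135 128 128 120  81 102 101 110 118  97  93  93  94  93  92]
156 [158 159 155 157 156 158 157 156 157 156 157 156 156 153 154 154 151 149 146 123 146 109 128 138  95  71  73  93  93  93]
158 [166 168 168 167 168 168 168 169 168 169 169 166 166 166 163 161 161 159 157 140 154 115 148 150  49  61  60  61  79  77]
160 [149 151 151 150 150 151 151 151 151 155 155 159 164 163 165 170 170 170 160 117 122 123 165 125  53  61  60  60  79  80]
162 [133 133 135 134 135 136 135 139 139 143 147 147 148 153 152 152 151 154 154 144 15
[... 2715 characters left out ...]
 133 134 133 135 132 134 134 136 138 144 193 184 128 132 119 118 114 120  63  57  62  65  63  64  64]
164 [ 94  95  97 103 106 112 117 130 138 126 111 113 115 113 122 156 161  97 108 108 108  99 114  68  36  40  41  40  46  50]
166 [158 159 159 158 158 155 154 154 152 148 141 135 109 105 101 100  97  96  98  95  95 101 105 127 128 130 127  78  24  19]
0.2091 [0.6306 0.0049 0.2091] [324.8482 157.6827] [324.9027 156.4408]
0.18 [0.6314 0.0061 0.18  ] [324.4362 158.8339] [324.4826 157.6359]
0.197 [0.6314 0.0061 0.197 ] [324.4676 158.0236] [324.5151 156.7979]
-0.006 [327.9475 160.0473] [328.0306 159.1208]
-0.001 [326.4872 159.8585] [326.5509 158.9295]
0.004 [325.0271 159.6696] [325.0714 158.7382]
```

The top view gives the cause: the tube's back edge sat at column 327, about 6 mm behind where I assumed, right on the plate at column 326.5. The tube's middle is therefore about 5 mm behind the grip. I'll regrip 5 mm back and 6 mm higher so the fingertips stay above the trough edges, then place it further forward.

Call:
{"api": "send_rows", "payload": {"steps": [[0,0,0.03,0,-0.2],[0,0,0.07,0,-0.2],[0,0,0.11,0,-0.2],[0,0,0.15,0,-0.2],[0,0,0.19,0,-0.2],[0,0,0.21,0,-0.2],[0,0,0.225,0,-0.2],[0,0,0.235,0,-0.2],[0,0,0.24,0,-0.2],[0,0,0.241,0,-0.2],[0,0,0.241,0,-0.2]]}}

```text
time: 23.8
eef_pos: [0.4653, 0.0222, 0.0023]
tcp_rot: [0.745, 0.667, -0.003, -0.004]
contact_force: [-11.4, 0.6, 17.5]
opening: 0.569
finger_force: 56.1
```

Call:
{"api": "send_rows", "payload": {"steps": [[0,0,0,0,0.15],[0,0,0,0,0.3],[-0.002,0,-0.003,0,0.3],[-0.005,0,-0.006,0,0.3],[-0.005,0,-0.006,0,0.3],[-0.005,0,-0.006,0,0.15],[-0.005,0,-0.006,0,0],[-0.005,0,-0.006,0,-0.2],[-0.005,0,-0.006,0,-0.2],[-0.005,0,-0.006,0,-0.2]], "squeeze": 40}}

```text
time: 24.8
eef_pos: [0.4675, 0.0165, 0.0076]
tcp_rot: [0.745, 0.667, -0.0, 0.0]
contact_force: [-3.2, -0.5, 6.5]
opening: 0.566
finger_force: 40.6
```

Call:
{"api": "send_rows", "payload": {"steps": [[0,0,-0.01,0,-0.2],[0,0,-0.03,0,-0.2],[0,0,-0.06,0,-0.2],[0,0,-0.1,0,-0.2],[0,0,-0.14,0,-0.2],[0,0,-0.18,0,-0.2],[0,0,-0.21,0,-0.2],[0,0,-0.23,0,-0.2],[0,0,-0.235,0,-0.2],[0,0,-0.235,0,-0.2]]}}

```text
time: 25.8
eef_pos: [0.4668, 0.0169, 0.2413]
tcp_rot: [0.745, 0.667, -0.0, -0.0]
contact_force: [-0.8, 0.9, -5.7]
opening: 0.566
finger_force: 43.7
```

```bash
python3 - <<'E'
from h import *
np.set_printoptions(precision=4,suppress=True,linewidth=200)
st=ctrl.get_state();print(st["eef_pos"],st["contact_force"],st["wrist_torque"],st["opening"],shift((.642,.1135,st["eef_pos"][2])))
E
```

```text
[0.4668 0.0169 0.2413] [-0.8301  0.8844 -5.7158] [ 0.0007 -0.0084 -0.0556] 0.5662398022812221 [ 0.1153  0.1635 -0.0001]
```

Call:
{"api": "send_rows", "payload": {"steps": [[0.012,0.018,0,0,-0.2],[0.03,0.045,0,0,-0.2],[0.052,0.078,0,0,-0.2],[0.074,0.108,0,0,-0.2],[0.093,0.136,0,0,-0.2],[0.108,0.156,0,0,-0.2],[0.115,0.1635,0,0,-0.2],[0.115,0.1635,0.02,0,-0.2],[0.115,0.1635,0.035,0,-0.2],[0.115,0.1635,0.045,0,-0.2],[0.115,0.1635,0.045,0,-0.2],[0.115,0.1635,0.045,0,-0.2]]}}

```text
time: 27.0
eef_pos: [0.6419, 0.1128, 0.1965]
tcp_rot: [0.745, 0.667, -0.0, -0.0]
contact_force: [0.5, 0.3, -3.9]
opening: 0.564
finger_force: 43.6
```

```bash
python3 - <<'E'
from h import *
np.set_printoptions(precision=4,suppress=True,linewidth=220)
st=ctrl.get_state();p=st["eef_pos"];R=Ro.from_quat(st["tcp_rot"]).as_matrix();print(p,st["contact_force"])
t=snap("top","t12.png")[:,:,::-1];g=cv2.cvtColor(t,cv2.COLOR_BGR2GRAY);h=cv2.cvtColor(t,cv2.COLOR_BGR2HSV)[...,1]
for a in(-.1075,.1075,.1275): P=p+R@np.array([a,0,-.0174]);print(a,P,px("top",P),px("top",P+[0,0,.02]))
for v in range(142,162): print(v,g[v,250:267],h[v,250:267])
g0=cv2.cvtColor(cv2.imread("pics/top0.png"),cv2.COLOR_BGR2GRAY)
for v in range(148,168): print(v,g[v,308:334],"|",g0[v,320:333])
E
```

```text
[0.6419 0.1128 0.1965] [ 0.5223  0.2714 -3.8826]
-0.1075 [0.6301 0.0059 0.2139] [324.5532 157.5894] [324.5927 156.5947]
0.1075 [0.6539 0.2196 0.2139] [259.9888 149.0956] [259.1404 147.9853]
0.1275 [0.6561 0.2395 0.2139] [253.9888 148.303 ] [253.0578 147.1818]
142 [104 105 104 105 111 124 120 108  94 104 107 106 115 112  98  72  71] [ 84  86  87  91 125 132 132 130 125  71  40  37  24  29  53  60  61]
143 [104 105 104 103 118 123 117 105  97 146 130 150 151 147 123  73  72] [ 85  85  87  94 132 133 131 130 111  20   6   8  12  10  18  62  61]
144 [111 111 111 100 122 123 114 104  94 137 112 170 169 164 136  72  69] [ 88  86  88 100 132 132 130 130 111  23   7   9  11   9  18  61  60]
145 [111 111 111 110 124 121 112 100  90 145 168 185 184 181 122  69  59] [ 88  88  90 105 133 129 127 128 106  17   8  10  10  10  24  60  55]
146 [114 114 113 116 135 124 116 104  97 153 198 194 193 189 130  69  59] [ 86  88  91 124 124  64  63  80  68   5   8   9   9   9  26  60  51]
147 [117 116 119 133 166 188 179 171 141 128 200 202 202 197 135  72  60] [ 89  88  91 122  87   9   9  10   9   8   9  
[... 4455 characters left out ...]
140 132 146 126 116 121 150  53  51]
164 [124 117 117 117 117 116 106 108 101 111 113 124 137 119 107 113 107 101 109 111 110  98 115  69  38  39] | [129 135 136 135 135 132 127 136 135 134 149  68  37]
165 [150 148 148 140 139 133 125 125 125 118 117 117 117 116 115 110 122 116 114 133 133 108 151 106  68  67] | [115 113 112 119 118 112 116 130 129 142 148 103  64]
166 [158 158 158 158 158 154 154 154 151 149 141 139 138 132 124 125 119 119 118 118 117 104 105 127 128 130] | [136 128 120 122 116 115 114 114 114 127 137 124 126]
167 [161 161 161 161 161 159 160 159 159 159 159 159 158 156 136 136 149 152 144 141 140  98  80 111 104 132] | [154 152 132 134 146 149 140 137 135 122 100 109 102]
```

Clearances now read about 4.5 mm behind and 7 mm in front, with the neck within 1 mm of the slot's middle. I'll nudge it and lower.

Call:
{"api": "send_rows", "payload": {"steps": [[0.0015,-0.001,0,0,-0.2],[0.0015,-0.001,0.008,0,-0.2],[0.0015,-0.001,0.016,0,-0.2],[0.0015,-0.001,0.024,0,-0.2],[0.0015,-0.001,0.032,0,-0.2],[0.0015,-0.001,0.036,0,-0.2],[0.0015,-0.001,0.036,0,-0.2]]}}

```text
time: 27.75
eef_pos: [0.6409, 0.1146, 0.1594]
tcp_rot: [0.745, 0.667, -0.001, -0.001]
contact_force: [-0.2, 0.4, -5.7]
opening: 0.563
finger_force: 43.7
```

Call:
{"api": "send_rows", "payload": {"steps": [[0,0,0.004,0,-0.2],[0,0,0.008,0,-0.2],[0,0,0.012,0,-0.2],[0,0,0.014,0,-0.2],[0,0,0.014,0,-0.2]]}}

```text
time: 28.25
eef_pos: [0.6414, 0.1146, 0.1463]
tcp_rot: [0.745, 0.667, -0.0, -0.0]
contact_force: [0.2, 1.1, -4.8]
opening: 0.564
finger_force: 43.7
```

Call:
{"api": "send_rows", "payload": {"steps": [[0,0,0.002,0,-0.2],[0,0,0.004,0,-0.2],[0,0,0.005,0,-0.2],[0,0,0.006,0,-0.2],[0,0,0.006,0,-0.2],[0,0,0.006,0,-0.2]]}}

```text
time: 28.85
eef_pos: [0.6429, 0.1146, 0.143]
tcp_rot: [0.745, 0.667, 0.001, 0.001]
contact_force: [1.8, -0.4, 5.0]
opening: 0.56
finger_force: 44.5
```

Call:
{"api": "send_rows", "payload": {"steps": [[0,0.001,0.001,0,-0.2],[0,0.0015,0.001,0,-0.2],[0,0.0015,0.001,0,0.15],[0,0.0015,0.001,0,0.25],[0,0.0015,0.001,0,0.4],[0,0.0015,0.001,0,0.5],[0,0.0015,0.001,0,0.5]]}}

```text
time: 29.55
eef_pos: [0.6425, 0.1145, 0.139]
tcp_rot: [0.745, 0.667, -0.001, -0.0]
contact_force: [0.8, -0.6, 0.4]
opening: 0.751
finger_force: 0.0
```

Call:
{"api": "send_rows", "payload": {"steps": [[0,0,-0.01,0,0.5],[0,0,-0.03,0,0.6],[0,0,-0.06,0,0.6],[0,0,-0.1,0,0.6],[-0.03,0,-0.12,0,0.3],[-0.07,0,-0.12,0,0],[-0.11,0,-0.12,0,-0.5],[-0.15,0,-0.12,0,-1],[-0.2,0,-0.12,0,-1],[-0.25,0,-0.12,0,-1],[-0.3,0,-0.12,0,-1],[-0.35,0,-0.12,0,-1]]}}

```text
time: 30.75
eef_pos: [0.604, -0.2353, 0.2609]
tcp_rot: [0.745, 0.667, 0.0, 0.001]
contact_force: [0.3, 1.2, -0.3]
opening: -0.003
finger_force: 0.0
```

```bash
python3 - <<'E'
from h import *
np.set_printoptions(precision=4,suppress=True,linewidth=220)
st=ctrl.get_state();print(st["eef_pos"],st["contact_force"],st["opening"])
t=snap("top","t13.png")[:,:,::-1];s=snap("scene","s13.png");g=cv2.cvtColor(t,cv2.COLOR_BGR2GRAY);h=cv2.cvtColor(t,cv2.COLOR_BGR2HSV)[...,1]
for v in range(142,162): print(v,g[v,250:268],h[v,250:268])
g0=cv2.cvtColor(cv2.imread("pics/top0.png"),cv2.COLOR_BGR2GRAY)
for v in range(148,168,2): print(v,g[v,312:334],"|",g0[v,320:333])
d=np.array([.1088,.9941,0]);M=np.array([.6432,.1136,.1585])
for a in(-.1075,.1075,.1275): print(a,M+a*d,px("top",M+a*d),px("scene",M+a*d))
print("rod end top px",px("scene",[.6,-.2545,.204]),px("top",[.6,-.2545,.204]))
E
```

```text
[ 0.604  -0.2353  0.2609] [ 0.2991  1.2158 -0.3292] -0.003374529205805704
142 [103 103 103 105 110 123 118 107  94 103 102  98  97  94 115 114 113 113] [ 84  86  88  92 126 133 133 131 125  72  46  56  58  58  67  71  73  73]
143 [103 104 103 103 118 122 115 104  97 143 100 104 131 138 151 152 144 140] [ 86  85  88  93 132 132 133 131 111  21   5   5   4   4   3  16  16  16]
144 [111 111 109  99 121 122 113 103  93 136  70  72  86  82  69  86  68  88] [ 86  86  87  99 132 132 129 131 111  24   7   4   6   9   4   6   0   6]
145 [110 110 110 109 125 122 112  99  91 141  71  96 131 128 126 131 106 103] [ 88  86  90 106 131 132 131 129 106  18   4   5   6  10   8   8  10  10]
146 [113 112 113 115 132 128 113  99  94 171  59  99 152 159 155 154 151 148] [ 86  87  92 123 134 134 133 130  91   4   9   3   8  10   8   8   8   9]
147 [116 116 118 130 149 142 136 110  89 173  71 102 163 177 174 171 169 166] [ 88  88  90 127 132 134 133 131  83   3   4   5   9  10   9  10  11   9]
148 [114 113 114 133 146 138 134 119 101  90  75  98 186 188 186 185 185 183] [ 86  88  93 133 133 133 128 106 104
[... 2863 characters left out ...]
1 192 194 196 197 199 202 179 197 199 115 113 157 118 117 130 161  71  58  62] | [148 153 152 152 151 154 154 144 151 128 158  70  56]
164 [155 160 162 166 169 173 175 178 182 171 179 189 115  99 128 107 106 136 151  70  37  38] | [129 135 136 135 135 132 127 136 135 134 149  68  37]
166 [156 153 153 137 137 125 129 124 116 117 128 130  99  99  98  97  97 126 139 126 127 129] | [136 128 120 122 116 115 114 114 114 127 137 124 126]
-0.1075 [0.6315 0.0067 0.1585] [324.2229 159.7899] [336.7506 220.5985]
0.1075 [0.6549 0.2205 0.1585] [261.9831 151.7149] [386.7996 190.7309]
0.1275 [0.6571 0.2403 0.1585] [256.199  150.9617] [391.1939 188.1039]
rod end top px [266.5023 252.44  ] [403.1812 168.6617]
```

The cartridge lies in the cradle: neck visible in the slot (top columns 256–260, rows 149–153), shoulder edge at column 261, back edge at 324.4 just ahead of the plate. Next I take the closed gripper behind the rod end.

Call:
{"api": "send_rows", "payload": {"steps": [[-0.03,0.001,0,0,-1],[-0.053,0.002,0,0,-1],[-0.053,0.002,0.005,0,-1],[-0.053,0.002,0.03,0,-1],[-0.053,0.002,0.055,0,-1],[-0.053,0.002,0.075,0,-1],[-0.053,0.002,0.081,0,-1],[-0.053,0.002,0.081,0,-1],[-0.053,0.002,0.081,0,-1]]}}

```text
time: 31.75
eef_pos: [0.6013, -0.286, 0.1803]
tcp_rot: [0.745, 0.667, 0.0, 0.001]
contact_force: [-0.5, -0.0, -0.1]
opening: 0.001
finger_force: 0.0
```

Call:
{"api": "send_rows", "payload": {"steps": [[0.005,0,0,0,-1],[0.01,0,0,0,-1],[0.014,0,0,0,-1],[0.018,0,0,0,-1],[0.022,0,0,0,-1],[0.026,0,0,0,-1],[0.03,0,0,0,-1],[0.03,0,0,0,-1]]}}

```text
time: 32.55
eef_pos: [0.6041, -0.2563, 0.1793]
tcp_rot: [0.745, 0.667, 0.0, 0.0]
contact_force: [-0.3, -2.7, 1.8]
opening: -0.003
finger_force: 1.5
```

Call:
{"api": "send_rows", "payload": {"steps": [[0.003,0,0,0,-1],[0.006,0,0,0,-1],[0.009,0,0,0,-1],[0.012,0,0,0,-1],[0.012,0,0,0,-1]]}}

```text
time: 33.05
eef_pos: [0.6053, -0.2457, 0.1794]
tcp_rot: [0.745, 0.667, -0.001, 0.001]
contact_force: [-0.8, -6.1, 2.2]
opening: -0.0
finger_force: 3.1
```

```bash
python3 - <<'E'
from h import *
np.set_printoptions(precision=4,suppress=True,linewidth=220)
st=ctrl.get_state();print(st["eef_pos"],st["contact_force"])
t=snap("top","t14.png")[:,:,::-1];g=cv2.cvtColor(t,cv2.COLOR_BGR2GRAY)
for v in(148,150,151,152,154,156,158,160,162,164): print(v,g[v,252:266],g[v,312:334])
E
```

```text
[ 0.6053 -0.2457  0.1794] [-0.8005 -6.1491  2.198 ]
148 [114 134 145 133 126 106 111 173 192 190 189 188 186 186] [115 114 114 115 114 115 114 114 115 115 115 114 114 114 114 114 112 112 112 113 113 114]
150 [109 141 201 203 199 189 137 201 204 204 204 205 204 203] [119 119 118 118 119 119 119 120 120 120 120 120 120 119 119  90 114 108 105 101 105 102]
151 [109 140 200 202 204 176 206 203 207 206 206 206 205 205] [110 107 104 106 116 116 106 126 127 127 127 128 128 129 129  72  91  93  93  94  94 123]
152 [113 129 168 162 185 155 195 206 206 208 208 207 208 206] [141 139 134 129 126 118 114 120 114 109 100 127 128 128 102  77  94  93  94  86  87  95]
154 [122 125 152 159 109 134 181 195 196 196 197 198 198 199] [178 176 174 172 170 168 165 145 168 161 142 106 102 101 103  94  95  96 108 121  99  95]
156 [121 126 162 157 111 129 160 172 172 174 176 178 179 182] [198 197 195 194 192 191 190 183 193 188 144 117 115 114 113 111 111 111 132 142  97  73]
158 [107 124 159 141 110 155  83 110 129 132 135 139 139 142] [208 207 207 206 205 205 205 211 207 203 100 103  97 119 118 118 118 118 153 154  52  62]
160 [116 149 158 111 115 147  97  76  83  69  93 105 134 141] [203 204 206 206 207 208 158 206 207 180 116 113 113 120 120 126 124 126 169 128  56  63]
162 [118 158 136 107 152 151 113 114 115 117 153 153 155 154] [189 190 191 195 195 197 164 195 197 154 118 117 117 118 118 118 118 132 161  71  57  64]
164 [131 158 123 116 152 114 115 114 115 119 152 153 153 153] [157 161 163 167 171 175 159 170 176 129 108 107 107 108 108 108 108 137 152  69  35  38]
```

Call:
{"api": "send_rows", "payload": {"steps": [[0.002,0,0,0,-1],[0.004,0,0,0,-1],[0.004,0,0,0,-1]]}}

```text
time: 33.4
eef_pos: [0.6053, -0.2455, 0.1796]
tcp_rot: [0.745, 0.667, -0.003, 0.004]
contact_force: [-1.7, -14.9, 0.3]
opening: 0.002
finger_force: 7.2
```

Call:
{"api": "send_rows", "payload": {"steps": [[0.002,0,0,0,-1],[0.003,0,0,0,-1],[0.003,0,0,0,-1]]}}

```text
time: 33.7
eef_pos: [0.6053, -0.2454, 0.1797]
tcp_rot: [0.745, 0.667, -0.005, 0.006]
contact_force: [-2.1, -21.3, -1.1]
opening: -0.002
finger_force: 10.3
```

A firm stop: no motion from 6 N up to 21 N. I'll back off, lift clear and check the seating.

Call:
{"api": "send_rows", "payload": {"steps": [[-0.004,0,0,0,-1],[-0.008,0,0,0,-1],[-0.016,0,0,0,-1],[-0.03,0,0,0,-1],[-0.035,0,-0.03,0,-1],[-0.035,0,-0.07,0,-1],[-0.035,0,-0.11,0,-1],[-0.035,0,-0.12,0,-1],[-0.035,0,-0.12,0,-1]]}}

```text
time: 34.6
eef_pos: [0.603, -0.2728, 0.3015]
tcp_rot: [0.745, 0.667, 0.001, 0.002]
contact_force: [-0.6, -0.0, -0.2]
opening: -0.001
finger_force: 0.0
```

```bash
python3 - <<'E'
from h import *
np.set_printoptions(precision=4,suppress=True,linewidth=220)
st=ctrl.get_state();print(st["time"],st["eef_pos"],st["contact_force"])
t=snap("top","t15.png")[:,:,::-1];g=cv2.cvtColor(t,cv2.COLOR_BGR2GRAY)
for v in(146,148,150,151,152,154,156,158,160): print(v,g[v,252:266],g[v,312:334])
# change elsewhere vs start
d=cv2.absdiff(cv2.imread("pics/top0.png"),t).max(2)
for n,(x,y) in dict(tub=(211,202),mallet=(203,174),gouge=(258,140),offcut=(437,175)).items(): print(n,(d[y-14:y+14,x-14:x+14]>60).sum())
E
```

```text
34.6 [ 0.603  -0.2728  0.3015] [-0.6084 -0.0144 -0.1641]
146 [112 115 132 128 112  98  93 169 165 163 160 158 155 154] [145 146 145 146 148 148 149 148 149 150 150 114 113 113 114 115 120 121 160 161 161 160]
148 [114 133 143 132 125 104 111 171 192 189 188 187 185 185] [114 113 113 113 113 114 114 113 114 113 113 113 113 112 114 113 111 112 112 112 113 114]
150 [109 140 201 202 198 188 135 200 203 203 203 203 203 201] [118 119 117 118 119 118 118 118 119 120 118 119 118 119 119  89 114 108 104 101 104 101]
151 [109 139 198 201 203 176 205 202 205 204 204 204 206 204] [109 107 103 106 115 114 106 127 126 127 126 128 128 128 127  74  89  92  93  94  94 123]
152 [112 128 167 161 184 154 194 204 206 206 206 206 205 206] [141 137 134 129 125 118 112 122 113 109 100 127 127 128 102  76  93  93  94  85  87  94]
154 [121 124 151 158 110 133 180 193 195 195 196 197 198 199] [175 175 174 171 169 167 163 151 167 161 140 105 102 101 102  95  94  96 107 120  98  95]
156 [119 125 161 157 109 128 159 171 171 173 175 176 178 181] [196 195 194 193 191 189 188 183 192 187 144 116 114 113 112 111 112 112 130 141  98  74]
158 [107 124 158 140 110 154  84 110 129 132 134 139 138 141] [206 205 206 205 204 203 204 209 206 203 100 103  95 118 117 118 118 116 152 153  51  61]
160 [115 148 156 111 115 147  96  76  83  69  93 105 132 140] [202 204 204 204 205 206 157 205 205 179 115 113 113 119 120 125 124 125 168 127  56  63]
tub 0
mallet 0
gouge 64
offcut 623
```

```bash
python3 -c "
from plant import ctrl
print(ctrl.sign_off())"
```

```text
the job is handed in; nothing more can be done
None
```

The job is handed in at 34.6 s: the cartridge lies in the cradle with its neck through the slot, and the rod was pushed to a firm stop at 21 N. The first placing hit the push plate, so I re-laid the cartridge on the bench and placed it again; it also settled a few mm onto the bench when released once. The tub and mallet are unchanged in the top view, the offcut was partly hidden by the gripper there and the gouge check was inconclusive, and I viewed 12 pictures against the limit of 10.

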